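Set up the drilling jig for the next bar

ROBOT

A 6-joint arm with a two-finger parallel gripper is mounted at the origin on a cart in front of the work surface, level with it; the furniture and walls round the work are solid. World frame = base frame: x ahead of the robot, y to its left, z up, the work surface at z = 0. Lengths are in mm, angles in rad, forces in N, time in s.
With the tool pointing down it reaches from about 350 to 975 mm from the base axis. Payload 7.1 kg.
Tool frame: the origin (TCP) lies midway between the tips of the shut fingers; the grasp point (between the pads) lies 19 mm behind it (ctrl.grasp_offset is the distance from the TCP to the grasp point, in mm); z points along the fingers, y is the line along which they close (so a half turn about z gives the same grasp; the last joint's range is limited). The gripper opens to 88 mm and grips with 3 to 60 N. Pads are 20 mm wide; open, the fingers measure 115 mm over their backs; the gripper's body (75 mm by 178 mm) begins 61 mm behind the grasp point.
Start: joints at [-1.189, 0.423, 1.63, -0, 1.089, -0.019], TCP at [243.862, -575.444, 197.075] pointing down, gripper open.
Joint ranges: [-3, 3], [-0.9, 2.11], [0.09, 2.58], [-1.31, 4.45], [0.11, 2.69], [-2.54, 2.54]. Speed limits (rad/s): [2.39, 2.39, 3.01, 3.14, 3.14, 3.14].

INTERFACE

Orientations are given as a rotation vector (axis times angle).
In Python, from workcell import ctrl gives the robot as it stands. The module is installed in compiled form; this text tells all that it offers.
- The arm moves only by the tool servo_tool, never from a script. Its argument "rows" is a list of rows, each a list of 7 numbers: the turn, a rotation vector about the tool's x, y, z as a fraction of full scale, then the shift along the tool's x, y, z as a fraction of full scale, then the finger opening in mm, from 0 to 87.8. A call has 1 to 10 rows; each row is the pose to reach, as a shift and turn from the pose commanded when the call began, along the tool's axes at that moment; what a row does not reach only later rows make up. Full scale, the value 1, is 20 cm for a shift and 1.5 rad for a turn. A row lasts 1/8 s, in which the tool goes at most 62.5 mm and 10.7 degrees, less where a joint would pass 70% of its speed; a pose out of reach is approached as far as the arm can. A call with a number of a shift or a turn outside -1 to 1 is refused whole. A call with a gripper value outside its range is refused whole. The fingers move at their own pace and stop on an object; the grip force is fixed at half the most. Time passes only in rows, so rows that repeat a pose let the fingers close. It gives the time, the measured TCP pose, the force, the opening and the grip force at its end, in the units of the state.
- ctrl.get_obs(): the state, without advancing time (a new reading comes with each control period).
- ctrl.get_image(name): name is "scene" or "top"; returns (picture, depth): 420x560x3 uint8, red, green, blue; 420x560 float32, mm along the optical axis (not along the pixel's ray), 0 where there is no reading.
- ctrl.camera_info(name): a dict with "intrinsics" (3x3 intrinsics, pixels), "R" (3x3) and "t" (3): a world point X has camera coordinates R X + t. Camera axes: x right, y down, z forward; pixel columns grow to the right and rows downward; lengths in mm; the calibration is good to about 2 mm. A picture is of the moment at which its call begins. camera_info takes no time and is no camera call.
- ctrl.close_job(): hands the job in; it is judged then, once.
The state is a dict: "t": time; "qpos": joint angles; "qvel": joint speeds; "joint_torque": joint torques, N m; "ee_pos": TCP position; "orientation": TCP orientation; "ft_force": force on the tool from outside, world axes, zero at the start; "moment": the same for the moment, N m; "width": finger opening in mm; "grasp_force": force on a finger pad.
Only numpy, scipy, OpenCV 4.12 (cv2) and the standard library are available. Lean on these libraries where they do the work, as an engineer would, in place of code of your own. Each camera call takes 0.05 s, during which the arm holds its last target. There are 200 camera calls.

TASK

Set up the drilling jig: put the small wooden cube in the jig's channel against the steel end stop as the distance piece, then lay the square wooden bar in the channel with one end up against the cube. Stand the blue drill bridge over the bar with both legs fully down in their sockets, and fit the brass bushing upright and fully home in the bridge's bore. The steel bushing and the tall block are not wanted: leave them where they stand.

Things in the scene. Friction and masses are not known exactly. Their poses are not given: they have to be found in the camera images.
- jig: Fixed jig: plywood base 136x276x15 with dark battens. Origin: base's underside centre; channel along y (x=0, floor z 15, battens 8 high, mouth 45 wide, 37 at floor, none from y -44 to 4), steel stop 26 wide, 26 high, face at y=105 looking to -y: cube, then bar go there. Leg sockets at x=+-43, y=30, 18x54, flared battens 12 high: bridge bore belongs over x=0, y=30. Bar's centre comes to y=-8. (mm)
- cube_center (a point): Small sawn wooden cube, loose, standing nearer the robot than the jig (blocks at the back of the bench are not meant), 31 (x) x 29 (y) x 31 mm high; either side may face the stop. The point is its centre, half-way up. In the channel 8 mm high battens stand either side of it, so hold it by its upper 20 mm, fingers closing across the channel.
- bar_center (a point): Square wooden bar, loose, lying, 31 x 165 x 31 mm, about 0.08 kg. The point is its centre, half-way up; its y axis runs along its length. Either end may go to the cube. The jig's channel battens are interrupted round its middle, so that fingers can reach down there.
- bridge_bore (a point): Blue drill bridge, loose, 0.26 kg: plate 100 (x) x 50 (y) x 24 mm on two legs 14 x 50 x 36 mm high at x=+-43. The point is the bore mouth's centre, in the top face, 60 mm over the feet; through bore 25.5 mm. Grip across the 50 mm at the middle; the bar's top passes 29 mm below the plate's top, so keep fingertips higher. On the jig its x is parallel to the jig's x, either way round.
- brass_bushing_grip (a point): Brass (yellow) bushing, loose, 0.11 kg, upright, 52 mm high: shank 24 dia x 22 mm with 3 mm lead-in chamfer, head 32 dia x 30 mm. The point is on its axis, 44 mm over the foot, 22 mm over the head's shoulder. Home, the shoulder rests on the bridge's plate: hold the head by its upper 20 mm, fingertips above the shoulder.
- steel_bushing_grip (a point): Steel (grey) bushing of the same shape and size as the brass one, with a wider drill hole; not wanted. The point is on its axis, 44 mm over its foot.
- tall_block_center (a point): Tall sawn wooden block, 44 x 45 x 68 mm high, standing; not wanted. The point is its centre, half-way up.
Not all that is in view belongs to the job. Leave any red or turquoise look-alike of the part that bears brass_bushing_grip alone.

How it is judged:
By the outcome, as a careful person would: the job done as asked, in the order asked, and still so for the second after the job is handed in, with the robot touching nothing.
It also fails if it takes over 117 s, if anything falls off the work surface, if the arm or the gripper's body presses on something with over 40 N, if the wrist force passes 120 N, or if a joint passes its speed limit or range.

## Working session

There is one attempt and no reset: what is moved stays moved. The work goes in short steps, Python scripts to look and compute and a tool call to move; the robot and the scene stay as the last step left them, time stands still between calls to the robot, and variables do not carry over. Pictures are saved under pics/ and viewed, at most 14 in all, crops included, and the job is handed in when it is done.

Besides the shell and the picture viewer there is one more tool, called after "Emit:" as name(argument=value, ...), one argument or row to a line, values as JSON. servo_tool: Moves the arm, as the interface text tells. Its arguments: {"type":"object","properties":{"rows":{"type":"array","items":{"type":"array","items":{"type":"number"}}}},"required":["rows"]}

```bash
mkdir -p pics; cat > h.py <<'E'
import numpy as np, cv2
from workcell import ctrl
from scipy.spatial.transform import Rotation as Ro
def snap(n,tag):
    im,d=ctrl.get_image(n); np.savez(f'{tag}.npz',im=im,d=d); cv2.imwrite(f'pics/{tag}.png',im[...,::-1]); return im,d
def cloud(n,d):
    c=ctrl.camera_info(n);K=np.array(c['intrinsics']);R=np.array(c['R']);t=np.array(c['t'])
    v,u=np.indices(d.shape); P=np.stack([(u-K[0,2])/K[0,0]*d,(v-K[1,2])/K[1,1]*d,d],-1)
    return (P-t)@R
def crop(im,u0,v0,u1,v1,tag,s=None):
    s=s or min(800/(u1-u0),600/(v1-v0)); c=cv2.resize(im[v0:v1,u0:u1],None,fx=s,fy=s,interpolation=cv2.INTER_CUBIC); cv2.imwrite(f'pics/{tag}.png',c[...,::-1])
E
python3 - <<'E'
from h import *
for n in('scene','top'):
    snap(n,n+'0'); c=ctrl.camera_info(n); print(n,-np.array(c['R']).T@c['t'],c['R'],c['intrinsics'])
print(ctrl.get_obs(),ctrl.grasp_offset)
E
```

```text
scene [-50.9284768  702.10797192 588.13308102] [[-0.75850273 -0.65118276  0.02519181]
 [-0.34810212  0.37218608 -0.86040829]
 [ 0.55090701 -0.66139136 -0.50898226]] [[478.42433176   0.         269.33857435]
 [  0.         478.42433176 214.18768036]
 [  0.           0.           1.        ]]
top [ 360.72551252   14.09729222 1183.7045247 ] [[-0.00231634 -0.9999951   0.00210528]
 [-0.98668875  0.00194318 -0.16260854]
 [ 0.16260365 -0.00245391 -0.98668842]] [[498.80321488   0.         275.1157036 ]
 [  0.         498.80321488 215.81061091]
 [  0.           0.           1.        ]]
{'t': 0.1, 'qpos': array([-1.18901060e+00,  4.23771538e-01,  1.63062282e+00, -1.18479858e-05,
        1.08858374e+00, -1.89922879e-02]), 'qvel': array([-0.00065572, -0.00257478, -0.00309342, -0.00078987,  0.00197494,
       -0.00043827]), 'joint_torque': array([-4.70312079e-04, -5.45617211e+01, -2.74325466e+01,  6.45302469e-02,
        1.88452320e-02, -1.24591810e-05]), 'ee_pos': array([ 243.65669419, -574.95879341,  196.37137438]), 'orientation': array([-3.07739160e+00, -6.25073396e-01,  4.08638926e-04]), 'ft_force': array([ 0.99224706, -0.52939988, -0.442922  ]), 'moment': array([ 0.02671138, -0.03794939,  0.03665479]), 'grasp_force': 0.0, 'width': 87.81168362083248} 18.700000000000003
```

View pics/top0.png

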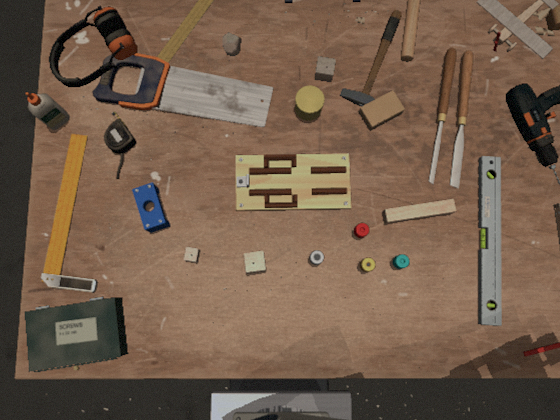

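View pics/scene0.png

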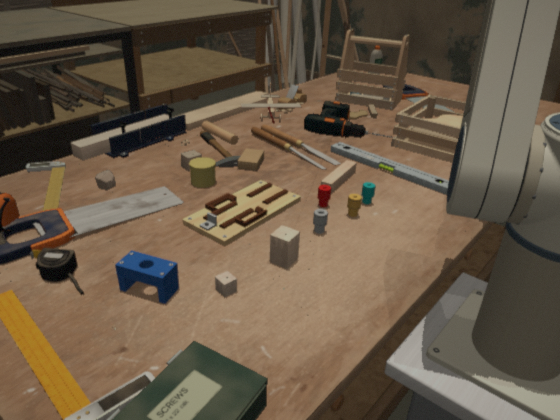

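The top view shows these candidates:
- **Cube:** (191,255). Not (255,262), which is the tall block, nor the blocks at the back at (325,68) and (382,110).
- **Brass bushing:** (368,265). Red (362,230), turquoise (402,262) and steel (316,257) are the look-alikes.
- **Bar:** (420,211).
- **Bridge:** (149,207).
- **Jig:** (293,182), with its stop at (242,182) on the left, i.e. world +y.

Next I measure them with depth.

```bash
python3 - <<'E'
from h import *
z=np.load('top0.npz');im,d=z['im'],z['d'];P=cloud('top',d)
def obj(nm,u0,v0,u1,v1,zl,zh):
    Q=P[v0:v1,u0:u1].reshape(-1,3);Q=Q[(Q[:,2]>zl)&(Q[:,2]<zh)]
    r=cv2.minAreaRect(Q[:,:2].astype(np.float32)); print(nm,len(Q),'med',Q.mean(0).round(1),'rect',np.round(r[0],1),np.round(r[1],1),round(r[2],2))
obj('table',290,300,400,350,-20,20)
obj('cube',175,240,207,270,25,40)
obj('tall',235,240,275,285,58,80)
obj('bar',375,190,465,230,25,40)
obj('bridge',125,170,180,240,52,70)
obj('brass',352,250,386,280,46,60)
obj('steel',300,240,334,275,46,60)
obj('red',346,215,380,245,46,60)
obj('turq',386,245,420,275,46,60)
obj('stop',230,165,255,200,34,50)
obj('jig',220,140,365,220,11,19)
obj('jigall',220,140,365,220,9,60)
crop(im,170,190,440,290,'c1'); crop(im,225,145,360,220,'c2')
E
```

```text
table 5481 med [ 299.8 -149.6   -0.4] rect [ 299.8 -150.5] [256. 112.] 89.86
cube 179 med [462.3 205.7  30.6] rect [462.4 206.3] [30.7 31.2] 81.51
tall 398 med [442.8  57.4  67. ] rect [443.   57.5] [44. 45.] 7.69
bar 922 med [ 564.5 -330.1   30.5] rect [ 564.8 -330.9] [ 31.4 166.4] 8.64
bridge 883 med [570.8 300.6  59. ] rect [571.6 301.4] [101.7  50.7] 19.25
brass 157 med [ 437.  -199.5   51. ] rect [ 437.3 -199.5] [29.5 32. ] 2.17
steel 145 med [453.5 -83.3  50.8] rect [453.5 -82.6] [30.3 29.9] 1.11
red 151 med [ 516.1 -188.4   50.9] rect [ 515.6 -188.9] [29.8 31.1] 0.02
turq 152 med [ 443.9 -277.1   51.2] rect [ 443.9 -276.6] [30.2 29.8] 43.11
stop 23 med [636.5  76.   39.8] rect [636.8  76. ] [25.9  2.7] 0.8
jig 4476 med [636.8 -35.4  14.7] rect [638.7 -32.1] [137.  275.2] 0.92
jigall 6268 med [637.2 -31.8  16.5] rect [638.9 -32.3] [137.5 275.3] 0.67
```

View pics/c1.png

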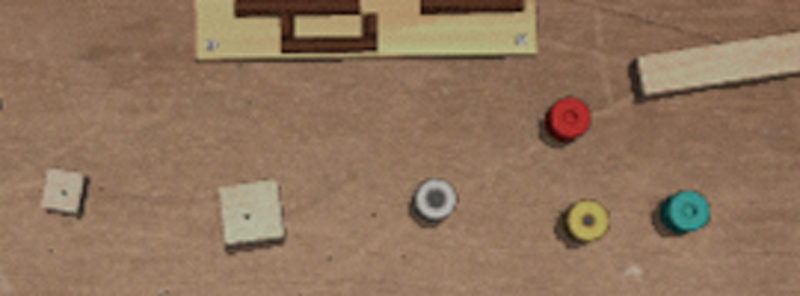

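View pics/c2.png

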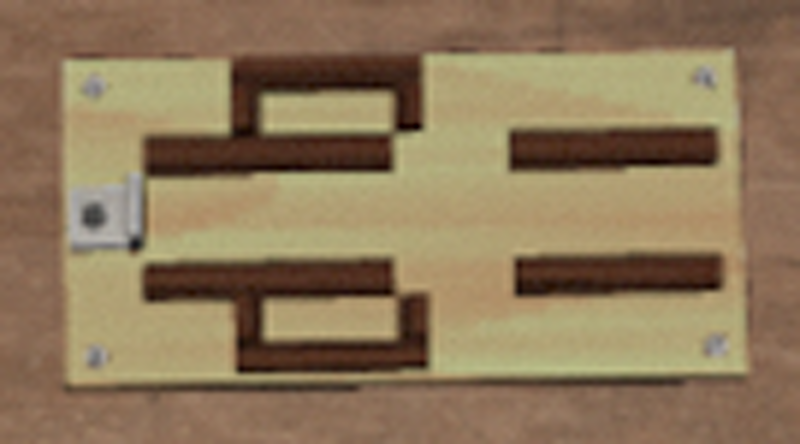

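```bash
cat >> h.py <<'E'
def Rt(psi): # tool down, tool y at world yaw psi (deg)
    p=np.radians(psi); y=np.array([np.cos(p),np.sin(p),0]); z=np.array([0,0,-1.]); return np.stack([np.cross(y,z),y,z],1)
def plan(start,wps): # start,wps: x,y,z,psi ; prints one relative move per waypoint, rounded
    c=np.array(start,float)
    for w in wps:
        w=np.array(w,float); s=Rt(c[3]).T@(w[:3]-c[:3])/200; dz=-(w[3]-c[3])
        dz=(dz+180)%360-180; r=np.round(np.radians(dz)/1.5,3); s=np.round(s,3)
        c[:3]+=Rt(c[3])@s*200; c[3]-=np.degrees(r*1.5)
        print([0,0,float(r)]+s.tolist(),'rows',int(np.ceil(max(np.linalg.norm(s)*200/62.5,abs(dz)/10.7)-.02)),'->',c.round(2).tolist())
def st():
    o=ctrl.get_obs(); R=Ro.from_rotvec(o['orientation']).as_matrix()
    print('t',round(o['t'],2),'tcp',o['ee_pos'].round(1),'psi',round(np.degrees(np.arctan2(R[1,1],R[0,1])),2),'tilt',np.degrees(np.arccos(-R[2,2])).round(2),'q',o['qpos'].round(2),'F',o['ft_force'].round(1),'w',round(o['width'],1),'g',round(o['grasp_force'],1))
E
python3 - <<'E'
from h import *
st()
plan([243.862,-575.444,197.075,-67.03],[(350,-410,190,-50),(430,-225,180,-31),(450,-35,170,-12),(462.4,150,150,-8),(462.4,206,70,-8),(462.4,206,12.5,-8)])
E
```

```text
t 0.1 tcp [ 243.7 -575.   196.4] psi -67.04 tilt 0.08 q [-1.19  0.42  1.63 -0.    1.09 -0.02] F [ 1.  -0.5 -0.4] w 87.8 g 0.0
[0, 0, -0.198, 0.811, -0.555, 0.035] rows 4 -> [349.88, -409.95, 190.08, -50.01]
[0, 0, -0.221, 0.901, -0.451, 0.05] rows 4 -> [429.99, -225.04, 180.08, -31.02]
[0, 0, -0.221, 0.866, -0.404, 0.05] rows 4 -> [450.0, -34.97, 170.08, -12.03]
[0, 0, -0.047, 0.917, -0.132, 0.1] rows 3 -> [462.39, 149.91, 150.07, -7.99]
[0, 0, 0.0, 0.278, -0.039, 0.4] rows 2 -> [462.39, 206.05, 70.07, -7.99]
[0, 0, 0.0, -0.0, 0.0, 0.288] rows 1 -> [462.39, 206.05, 12.47, -7.99]
```

Emit:
servo_tool(
  rows=[
    [0,0,-0.198,0.811,-0.555,0.035,65],
    [0,0,-0.198,0.811,-0.555,0.035,65],
    [0,0,-0.198,0.811,-0.555,0.035,65],
    [0,0,-0.198,0.811,-0.555,0.035,65],
    [0,0,-0.198,0.811,-0.555,0.035,65],
  ],
)

```text
t: 0.72
ee_pos: [350.2, -409.8, 190.1]
orientation: [2.951, 1.076, -0.0]
ft_force: [0.7, -0.1, 0.3]
width: 65.2
grasp_force: 0.0
```

Emit:
servo_tool(
  rows=[
    [0,0,-0.221,0.901,-0.451,0.05,65],
    [0,0,-0.221,0.901,-0.451,0.05,65],
    [0,0,-0.221,0.901,-0.451,0.05,65],
    [0,0,-0.221,0.901,-0.451,0.05,65],
    [0,0,-0.221,0.901,-0.451,0.05,65],
  ],
)

```text
t: 1.35
ee_pos: [430.3, -225.9, 180.1]
orientation: [2.734, 1.547, -0.0]
ft_force: [0.0, -0.2, 0.5]
width: 64.9
grasp_force: 0.0
```

Emit:
servo_tool(
  rows=[
    [0,0,-0.221,0.866,-0.404,0.05,60],
    [0,0,-0.221,0.866,-0.404,0.05,60],
    [0,0,-0.221,0.866,-0.404,0.05,60],
    [0,0,-0.221,0.866,-0.404,0.05,60],
    [0,0,-0.221,0.866,-0.404,0.05,60],
  ],
)

```text
t: 1.98
ee_pos: [450.5, -36.5, 170.2]
orientation: [2.442, 1.975, -0.0]
ft_force: [-0.4, 0.2, -0.2]
width: 59.9
grasp_force: 0.0
```

Emit:
servo_tool(
  rows=[
    [0,0,-0.047,0.917,-0.132,0.1,60],
    [0,0,-0.047,0.917,-0.132,0.1,60],
    [0,0,-0.047,0.917,-0.132,0.1,60],
    [0,0,-0.047,0.917,-0.132,0.1,60],
    [0,0,-0.047,0.917,-0.132,0.1,60],
  ],
)

```text
t: 2.6
ee_pos: [463.0, 148.0, 150.0]
orientation: [2.372, 2.059, -0.001]
ft_force: [1.1, 0.2, 0.5]
width: 60.1
grasp_force: 0.0
```

```bash
python3 -c "
from h import *
st()"
```

```text
t 2.6 tcp [463. 148. 150.] psi -8.09 tilt 0.04 q [ 0.29  0.29  1.97 -0.    0.89  0.43] F [1.1 0.2 0.5] w 60.1 g 0.0
```

Emit:
servo_tool(
  rows=[
    [0,0,0,0.278,-0.039,0.4,60],
    [0,0,0,0.278,-0.039,0.4,60],
    [0,0,0,0.278,-0.039,0.4,60],
    [0,0,0,0.278,-0.039,0.4,60],
  ],
)

```text
t: 3.1
ee_pos: [463.3, 204.3, 70.9]
orientation: [2.373, 2.058, 0.001]
ft_force: [-0.4, 0.2, -0.1]
width: 59.8
grasp_force: 0.0
```

Emit:
servo_tool(
  rows=[
    [0,0,0,0,0,0.15,60],
    [0,0,0,0,0,0.288,60],
    [0,0,0,0,0,0.288,60],
    [0,0,0,0,0,0.288,10],
    [0,0,0,0,0,0.288,10],
    [0,0,0,0,0,0.288,10],
    [0,0,0,0,0,0.288,10],
  ],
)

```text
t: 3.98
ee_pos: [462.7, 206.2, 12.9]
orientation: [2.37, 2.061, 0.001]
ft_force: [0.3, -0.5, -0.2]
width: 23.6
grasp_force: 0.0
```

Emit:
servo_tool(
  rows=[
    [0,0,0,0,0,-0.1,10],
    [0,0,0,0,0,-0.338,10],
    [0,0,0,0,0,-0.538,10],
    [0,0,0,0,0,-0.538,10],
  ],
)

```text
t: 4.47
ee_pos: [464.5, 207.0, 123.0]
orientation: [2.369, 2.06, 0.009]
ft_force: [0.4, 0.5, -0.1]
width: 10.3
grasp_force: 0.0
```

```bash
python3 -c "
from h import *
st()
plan([462.39,206.05,120.07,-7.99],[(550,130,120,-4),(637.3,55.8,90,.85),(637.3,55.8,28.5,.85),(637.3,55.8,27.5,.85),(637.3,60.8,27.5,.85)])
"
```

```text
t 4.47 tcp [464.5 207.  123. ] psi -7.98 tilt 0.35 q [0.4  0.36 1.94 0.   0.83 0.54] F [ 0.4  0.5 -0.1] w 10.3 g 0.0
[0, 0, -0.046, -0.316, 0.487, 0.0] rows 2 -> [550.06, 129.92, 120.07, -4.04]
[0, 0, -0.057, -0.339, 0.461, 0.15] rows 2 -> [637.26, 55.8, 90.07, 0.86]
[0, 0, 0.0, -0.0, 0.0, 0.308] rows 1 -> [637.26, 55.8, 28.47, 0.86]
[0, 0, 0.0, -0.0, 0.0, 0.005] rows 0 -> [637.26, 55.8, 27.47, 0.86]
[0, 0, 0.0, 0.025, 0.001, -0.0] rows 1 -> [637.38, 60.81, 27.47, 0.86]
```

The fingers closed on nothing (width fell to 10 mm). I'll look.

```bash
python3 -c "
from h import *
im,d=snap('top','top1');im2,d2=snap('scene','sc1')
P=cloud('top',d); print(P[248:262:3,180:210:4].round(0).tolist())
Q=cloud('scene',d2); print(Q[282,226],Q[276,226])
a=cv2.resize(im[215:295,150:270],(800,533));b=cv2.resize(im2[220:320,160:300],(800,571))
cv2.imwrite('pics/m1.png',np.hstack([a[:,::2],b[:533,::2]])[...,::-1])
"
```

```text
[[[422.0, 129.0, 573.0], [421.0, 124.0, 575.0], [424.0, 124.0, 545.0], [429.0, 126.0, 502.0], [433.0, 128.0, 456.0], [478.0, 190.0, 1.0], [478.0, 180.0, 2.0], [478.0, 171.0, 2.0]], [[417.0, 128.0, 579.0], [417.0, 123.0, 581.0], [419.0, 122.0, 556.0], [423.0, 124.0, 517.0], [428.0, 126.0, 469.0], [472.0, 190.0, -2.0], [471.0, 180.0, 2.0], [471.0, 171.0, -1.0]], [[413.0, 127.0, 583.0], [413.0, 122.0, 584.0], [415.0, 121.0, 566.0], [418.0, 122.0, 528.0], [422.0, 123.0, 486.0], [464.0, 190.0, -2.0], [464.0, 180.0, 2.0], [464.0, 171.0, -0.0]], [[409.0, 127.0, 586.0], [409.0, 122.0, 585.0], [410.0, 119.0, 576.0], [413.0, 120.0, 540.0], [417.0, 121.0, 498.0], [457.0, 190.0, -3.0], [457.0, 180.0, -2.0], [457.0, 171.0, -1.0]], [[406.0, 127.0, 586.0], [406.0, 122.0, 587.0], [406.0, 117.0, 587.0], [408.0, 118.0, 552.0], [411.0, 119.0, 511.0], [450.0, 190.0, -2.0], [450.0, 180.0, 1.0], [450.0, 170.0, 0.0]]]
[450.53770242 218.78007241  31.31874846] [463.62844851 205.75097041  30.78599598]
```

View pics/sc1.png

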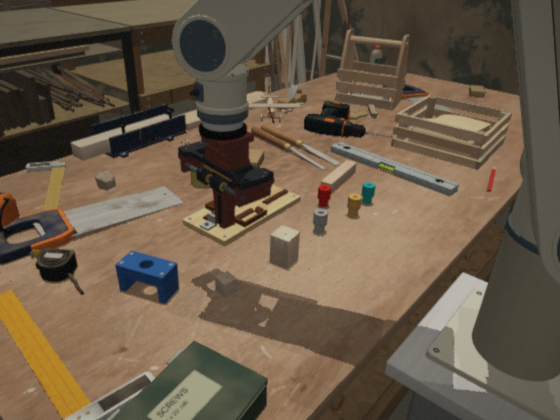

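```bash
python3 -c "
from h import *
st()
for n in('scene','top'):
    c=ctrl.camera_info(n)
    for p in ([462.4,206,120.],[462.4,206,31],[462.4,206,139]):
        q=np.array(c['intrinsics'])@(np.array(c['R'])@np.array(p)+c['t']); print(n,p,(q[:2]/q[2]).round(1))
z=np.load('sc1.npz');Q=cloud('scene',z['d'])
for u,v in [(222,215),(222,222),(225,219),(229,215),(232,210),(218,210)]: print(u,v,Q[v,u].round(0))
crop(z['im'],150,130,300,300,'c3',s=3.5)
"
```

```text
t 4.58 tcp [462.3 206.  120.1] psi -7.98 tilt 0.02 q [ 0.4   0.36  1.95 -0.    0.83  0.54] F [-0.5 -0.  -0.3] w 9.9 g 0.0
scene [462.4, 206, 120.0] [225.3 236.4]
scene [462.4, 206, 31] [226.4 276.2]
scene [462.4, 206, 139] [225.1 227.4]
top [462.4, 206, 120.0] [184.1 250. ]
top [462.4, 206, 31] [191.  253.6]
top [462.4, 206, 139] [182.5 249.1]
222 215 [455. 220. 173.]
222 222 [455. 220. 159.]
225 219 [451. 217. 166.]
229 215 [448. 210. 172.]
232 210 [445. 206. 181.]
218 210 [467. 217. 177.]
```

View pics/c3.png

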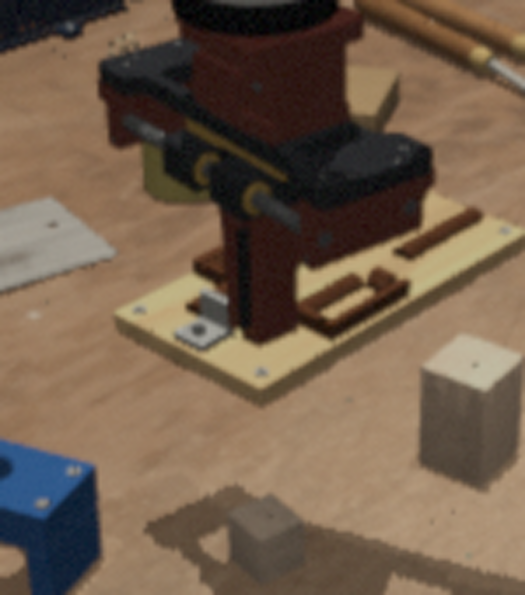

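The fingertips sit noticeably higher than the reported TCP. I'll measure the real tip height from the depth.

```bash
python3 -c "
from h import *
z=np.load('sc1.npz');Q=cloud('scene',z['d'])
m=(Q[...,2]>60)&(Q[...,2]<250)&(abs(Q[...,0]-462)<90)&(abs(Q[...,1]-206)<120)
v,u=np.where(m);q=Q[m]
for a in range(100,260,6):
    s=(q[:,2]>=a)&(q[:,2]<a+6)
    if s.sum(): print(a,s.sum(),q[s].min(0).round(0),q[s].max(0).round(0),u[s].min(),u[s].max(),v[s].max())
z=np.load('top1.npz');Q=cloud('top',z['d'])
m=(Q[...,2]>60)&(Q[...,2]<330)&(abs(Q[...,0]-462)<120)&(abs(Q[...,1]-206)<150)
q=Q[m]
for a in range(60,330,10):
    s=(q[:,2]>=a)&(q[:,2]<a+10)
    if s.sum(): print('T',a,s.sum(),q[s].min(0).round(0),q[s].max(0).round(0))
"
```

```text
142 5 [449. 200. 147.] [471. 218. 148.] 217 233 228
148 58 [445. 199. 148.] [478. 221. 154.] 215 234 228
154 55 [447. 199. 154.] [477. 222. 160.] 215 234 225
160 63 [445. 199. 160.] [477. 222. 166.] 215 234 223
166 62 [446. 197. 166.] [476. 222. 172.] 215 234 220
172 58 [445. 198. 172.] [475. 222. 178.] 215 234 217
178 52 [445. 201. 178.] [477. 222. 184.] 214 234 213
184 67 [442. 200. 184.] [477. 221. 190.] 214 235 211
190 66 [442. 200. 190.] [478. 222. 196.] 214 235 208
196 67 [442. 200. 196.] [480. 221. 202.] 213 235 205
202 67 [441. 201. 202.] [480. 222. 208.] 213 235 202
208 44 [440. 206. 208.] [480. 222. 214.] 213 233 199
214 16 [442. 218. 214.] [456. 222. 219.] 221 227 196
220 9 [433. 221. 221.] [444. 226. 225.] 224 230 194
226 152 [376. 186. 226.] [545. 251. 232.] 181 270 207
232 267 [376. 187. 232.] [545. 252. 238.] 181 270 205
238 352 [376. 187. 238.] [545. 252. 244.] 181 270 201
244 311 [373. 183. 244.] [545. 251. 250.] 180 270 198
T 60 191 [420.  56.  61.] [465.  81.  70.]
T 70 23 [422.  56.  70.] [462.  81.  74.]
T 220 1 [532. 165. 230.] [532. 165. 230.]
T 230 5 [486. 162. 236.] [536. 169. 240.]
T 240 47 [483. 162. 241.] [537. 176. 249.]
T 250 9 [490. 161. 251.] [544. 174. 260.]
T 260 62 [513. 161. 260.] [549. 189. 270.]
T 270 152 [515. 161. 270.] [551. 193. 276.]
T 310 14 [426. 225. 312.] [430. 238. 319.]
```

Emit:
servo_tool(
  rows=[
    [0,0,0,0,0,0.2,60],
    [0,0,0,0,0,0.4,60],
    [0,0,0,0,0,0.5,60],
    [0,0,0,0,0,0.5,60],
  ],
)

```text
t: 5.08
ee_pos: [459.9, 205.0, 17.3]
orientation: [-2.369, -2.06, 0.009]
ft_force: [-0.3, -1.2, -0.4]
width: 46.4
grasp_force: 0.0
```

Emit:
servo_tool(
  rows=[
    [0,0,0,0,0,0.08,60],
    [0,0,0,0,0,0.165,60],
    [0,0,0,0,0,0.165,60],
    [0,0,0,0,0,0.165,10],
    [0,0,0,0,0,0.165,10],
    [0,0,0,0,0,0.165,10],
    [0,0,0,0,0,0.165,10],
    [0,0,0,0,0,0.165,10],
  ],
)

```text
t: 6.08
ee_pos: [462.8, 206.1, -12.5]
orientation: [2.371, 2.061, 0.001]
ft_force: [-0.1, 0.0, 5.9]
width: 31.3
grasp_force: 29.8
```

Emit:
servo_tool(
  rows=[
    [0,0,0,0,0,-0.1,10],
    [0,0,0,0,0,-0.3,10],
    [0,0,0,0,0,-0.5,10],
    [0,0,0,0,0,-0.5,10],
    [0,0,0,0,0,-0.5,10],
  ],
)

```text
t: 6.7
ee_pos: [462.0, 205.8, 86.6]
orientation: [-2.371, -2.061, 0.001]
ft_force: [0.3, -0.9, -1.0]
width: 31.2
grasp_force: 29.8
```

```bash
python3 -c "
from h import *
st()
im,d=snap('scene','sc2');crop(im,170,170,280,280,'c4',s=5)
Q=cloud('scene',d);m=(Q[...,2]>60)&(Q[...,2]<250)&(abs(Q[...,0]-462)<90)&(abs(Q[...,1]-206)<120)
q=Q[m]
for a in range(70,150,5):
    s=(q[:,2]>=a)&(q[:,2]<a+5)
    if s.sum(): print(a,s.sum(),q[s].min(0).round(0),q[s].max(0).round(0))
plan([462.39,206.05,87.07,-7.99],[(550,130,80,-4),(637.3,55.8,50,.85),(637.3,55.8,3,.85),(637.3,55.8,2,.85),(637.3,60.8,2,.85)])
"
```

```text
t 6.7 tcp [462.  205.8  86.6] psi -7.99 tilt 0.03 q [ 0.4   0.42  1.97 -0.    0.76  0.54] F [ 0.3 -0.9 -1. ] w 31.2 g 29.8
95 3 [446. 197.  98.] [459. 224.  99.]
100 54 [443. 199. 100.] [477. 227. 105.]
105 36 [442. 201. 105.] [477. 226. 109.]
110 39 [436. 202. 110.] [485. 226. 115.]
115 68 [434. 200. 115.] [485. 226. 120.]
120 62 [434. 199. 120.] [484. 226. 125.]
125 113 [434. 194. 125.] [485. 226. 130.]
130 118 [434. 193. 130.] [485. 225. 135.]
135 56 [435. 196. 135.] [485. 222. 140.]
140 62 [433. 196. 140.] [488. 222. 145.]
145 62 [433. 195. 145.] [487. 222. 150.]
[0, 0, -0.046, -0.316, 0.487, 0.035] rows 2 -> [550.06, 129.92, 80.07, -4.04]
[0, 0, -0.057, -0.339, 0.461, 0.15] rows 2 -> [637.26, 55.8, 50.07, 0.86]
[0, 0, 0.0, -0.0, 0.0, 0.235] rows 1 -> [637.26, 55.8, 3.07, 0.86]
[0, 0, 0.0, -0.0, 0.0, 0.005] rows 0 -> [637.26, 55.8, 2.07, 0.86]
[0, 0, 0.0, 0.025, 0.001, 0.0] rows 1 -> [637.38, 60.81, 2.07, 0.86]
```

View pics/c4.png

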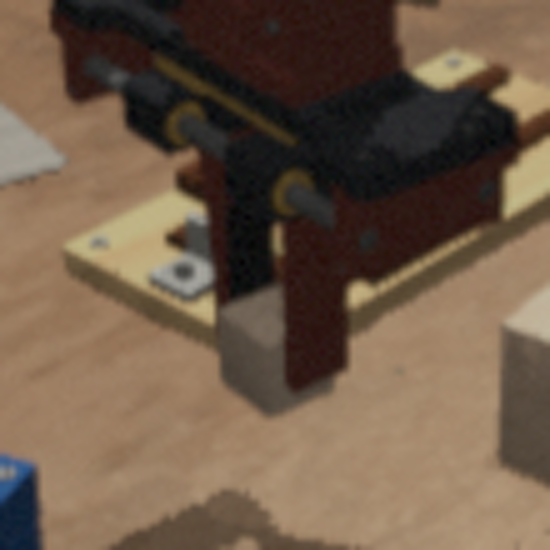

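Emit:
servo_tool(
  rows=[
    [0,0,-0.046,-0.316,0.487,0.035,10],
    [0,0,-0.046,-0.316,0.487,0.035,10],
    [0,0,-0.046,-0.316,0.487,0.035,10],
    [0,0,-0.046,-0.316,0.487,0.035,10],
  ],
)

```text
t: 7.25
ee_pos: [548.5, 129.7, 78.5]
orientation: [-2.298, -2.14, 0.004]
ft_force: [0.4, -0.3, -0.5]
width: 31.5
grasp_force: 29.8
```

Emit:
servo_tool(
  rows=[
    [0,0,-0.057,-0.339,0.461,0.15,10],
    [0,0,-0.057,-0.339,0.461,0.15,10],
    [0,0,-0.057,-0.339,0.461,0.15,10],
    [0,0,-0.057,-0.339,0.461,0.15,10],
    [0,0,-0.057,-0.339,0.461,0.15,10],
  ],
)

```text
t: 7.88
ee_pos: [635.9, 57.2, 50.2]
orientation: [-2.202, -2.239, 0.001]
ft_force: [0.8, 0.4, 0.4]
width: 31.0
grasp_force: 29.8
```

Emit:
servo_tool(
  rows=[
    [0,0,0,0,0,0.1,10],
    [0,0,0,0,0,0.2,10],
    [0,0,0,0,0,0.235,10],
    [0,0,0,0,0,0.235,10],
    [0,0,0,0,0,0.24,10],
    [0,0,0,0,0,0.24,10],
  ],
)

```text
t: 8.62
ee_pos: [637.1, 55.8, 1.7]
orientation: [-2.205, -2.238, 0.001]
ft_force: [-0.9, -0.1, -0.4]
width: 30.9
grasp_force: 30.0
```

Emit:
servo_tool(
  rows=[
    [0,0,0,0.005,0,0,10],
    [0,0,0,0.01,0,0,10],
    [0,0,0,0.01,0,0,10],
  ],
)

```text
t: 9.0
ee_pos: [637.3, 57.9, 2.0]
orientation: [-2.205, -2.238, 0.0]
ft_force: [0.1, -0.1, 1.0]
width: 30.9
grasp_force: 30.0
```

Seated lightly on the floor and not yet at the stop. I push on in 1 mm steps.

Emit:
servo_tool(
  rows=[
    [0,0,0,0.005,0,0,10],
    [0,0,0,0.005,0,0,10],
  ],
)

```text
t: 9.25
ee_pos: [637.3, 58.2, 2.1]
orientation: [2.204, 2.238, -0.001]
ft_force: [-0.0, -3.8, -0.4]
width: 31.1
grasp_force: 30.0
```

Emit:
servo_tool(
  rows=[
    [0,0,0,0.005,0,0,10],
    [0,0,0,0.005,0,0,10],
  ],
)

```text
t: 9.5
ee_pos: [637.3, 58.3, 2.1]
orientation: [2.204, 2.238, -0.002]
ft_force: [1.1, -9.3, -0.3]
width: 31.2
grasp_force: 30.0
```

Emit:
servo_tool(
  rows=[
    [0,0,0,0.005,0,0,10],
    [0,0,0,0.005,0,0,10],
  ],
)

```text
t: 9.75
ee_pos: [637.3, 58.3, 2.1]
orientation: [2.203, 2.237, -0.003]
ft_force: [0.1, -14.3, 0.7]
width: 31.1
grasp_force: 30.0
```

```bash
python3 -c "
from h import *
plan([637.38,60.81,2.07,.86],[(637.4,59,2.07,.86),(637.4,59,80,.86),(615,-75,80,3.5),(590,-210,80,6),(566.5,-342.4,60,8.64),(566.5,-342.4,-16,8.64),(566.5,-342.4,60,8.64)])
"
```

```text
[0, 0, 0.0, -0.009, -0.0, 0.0] rows 1 -> [637.41, 59.01, 2.07, 0.86]
[0, 0, 0.0, -0.0, -0.0, -0.39] rows 2 -> [637.41, 59.01, 80.07, 0.86]
[0, 0, -0.031, -0.668, -0.122, 0.0] rows 3 -> [615.02, -74.94, 80.07, 3.52]
[0, 0, -0.029, -0.666, -0.166, 0.0] rows 3 -> [590.07, -209.93, 80.07, 6.02]
[0, 0, -0.031, -0.646, -0.187, 0.1] rows 3 -> [566.41, -342.34, 60.07, 8.68]
[0, 0, 0.0, -0.0, 0.0, 0.38] rows 2 -> [566.41, -342.34, -15.93, 8.68]
[0, 0, 0.0, -0.0, 0.0, -0.38] rows 2 -> [566.41, -342.34, 60.07, 8.68]
```

Emit:
servo_tool(
  rows=[
    [0,0,0,-0.009,0,0,10],
    [0,0,0,-0.009,0,0,10],
    [0,0,0,-0.009,0,0,44],
    [0,0,0,-0.009,0,0,44],
    [0,0,0,-0.009,0,0,44],
    [0,0,0,-0.009,0,-0.1,44],
    [0,0,0,-0.009,0,-0.39,60],
    [0,0,0,-0.009,0,-0.39,60],
  ],
)

```text
t: 10.75
ee_pos: [641.3, 59.4, 86.1]
orientation: [2.2, 2.234, 0.012]
ft_force: [-0.0, -0.5, 0.2]
width: 58.7
grasp_force: 0.0
```

Emit:
servo_tool(
  rows=[
    [0,0,-0.031,-0.668,-0.122,0,60],
    [0,0,-0.031,-0.668,-0.122,0,60],
    [0,0,-0.031,-0.668,-0.122,0,60],
    [0,0,-0.031,-0.668,-0.122,0,60],
  ],
)

```text
t: 11.25
ee_pos: [614.9, -75.4, 80.3]
orientation: [-2.154, -2.287, -0.001]
ft_force: [-0.3, 1.3, -0.2]
width: 59.9
grasp_force: 0.0
```

Emit:
servo_tool(
  rows=[
    [0,0,-0.029,-0.666,-0.166,0,60],
    [0,0,-0.029,-0.666,-0.166,0,60],
    [0,0,-0.029,-0.666,-0.166,0,60],
    [0,0,-0.029,-0.666,-0.166,0,60],
  ],
)

```text
t: 11.75
ee_pos: [590.3, -209.1, 80.0]
orientation: [-2.102, -2.334, -0.001]
ft_force: [0.6, -0.8, -0.6]
width: 60.4
grasp_force: 0.0
```

Emit:
servo_tool(
  rows=[
    [0,0,-0.031,-0.646,-0.187,0.1,60],
    [0,0,-0.031,-0.646,-0.187,0.1,60],
    [0,0,-0.031,-0.646,-0.187,0.1,60],
    [0,0,-0.031,-0.646,-0.187,0.1,60],
    [0,0,-0.031,-0.646,-0.187,0.1,60],
    [0,0,-0.031,-0.646,-0.187,0.1,60],
  ],
)

```text
t: 12.5
ee_pos: [567.0, -340.6, 60.4]
orientation: [-2.044, -2.385, -0.0]
ft_force: [-0.5, 0.1, 0.2]
width: 59.8
grasp_force: 0.0
```

Emit:
servo_tool(
  rows=[
    [0,0,0,0,0,0.2,60],
    [0,0,0,0,0,0.38,60],
    [0,0,0,0,0,0.38,60],
    [0,0,0,0,0,0.38,10],
    [0,0,0,0,0,0.38,10],
    [0,0,0,0,0,0.38,10],
    [0,0,0,0,0,0.38,10],
    [0,0,0,0,0,0.38,10],
  ],
)

```text
t: 13.5
ee_pos: [567.1, -342.8, -14.7]
orientation: [2.046, 2.382, 0.001]
ft_force: [-0.9, 0.6, 6.7]
width: 30.5
grasp_force: 30.0
```

```bash
python3 -c "
from h import *
st(); im,d=snap('top','top3'); P=cloud('top',d)
def obj(nm,u0,v0,u1,v1,zl,zh):
    Q=P[v0:v1,u0:u1].reshape(-1,3);Q=Q[(Q[:,2]>zl)&(Q[:,2]<zh)]
    r=cv2.minAreaRect(Q[:,:2].astype(np.float32)); print(nm,len(Q),'med',Q.mean(0).round(1),'rect',np.round(r[0],1),np.round(r[1],1),round(r[2],2))
obj('cube+stop',230,165,275,200,33,55)
obj('cube',230,165,275,200,43,55)
"
```

```text
t 13.5 tcp [ 567.1 -342.8  -14.7] psi 8.67 tilt 0.11 q [-0.56  0.75  1.63  0.    0.76 -0.71] F [-0.9  0.6  6.7] w 30.5 g 30.0
cube+stop 198 med [635.4  60.1  44.4] rect [636.3  60.7] [33.5 31.2] 89.6
cube 142 med [636.   58.5  46. ] rect [635.7  60.4] [33.4 29.8] 88.82
```

```bash
python3 -c "
from h import *
plan([566.41,-342.34,-15.93,8.68],[(566.4,-342.3,65,8.64),(600,-200,65,4.5),(639.5,-58,60,.85),(639.5,-58,1,.85),(639.5,-58,-.5,.85)])
"
```

```text
[0, 0, 0.0, 0.0, -0.0, -0.405] rows 2 -> [566.41, -342.34, 65.07, 8.68]
[0, 0, 0.049, 0.678, 0.273, 0.0] rows 3 -> [599.92, -200.05, 65.07, 4.47]
[0, 0, 0.042, 0.693, 0.253, 0.025] rows 3 -> [639.57, -57.93, 60.07, 0.86]
[0, 0, 0.0, -0.0, -0.0, 0.295] rows 1 -> [639.57, -57.93, 1.07, 0.86]
[0, 0, 0.0, -0.0, -0.0, 0.008] rows 1 -> [639.57, -57.93, -0.53, 0.86]
```

Emit:
servo_tool(
  rows=[
    [0,0,0,0,0,-0.1,10],
    [0,0,0,0,0,-0.3,10],
    [0,0,0,0,0,-0.405,10],
    [0,0,0,0,0,-0.405,10],
    [0,0,0,0,0,-0.405,10],
  ],
)

```text
t: 14.18
ee_pos: [565.6, -342.0, 64.2]
orientation: [-2.046, -2.382, 0.0]
ft_force: [-0.1, -0.2, -1.1]
width: 31.0
grasp_force: 30.0
```

Emit:
servo_tool(
  rows=[
    [0,0,0.049,0.678,0.273,0,10],
    [0,0,0.049,0.678,0.273,0,10],
    [0,0,0.049,0.678,0.273,0,10],
    [0,0,0.049,0.678,0.273,0,10],
  ],
)

```text
t: 14.68
ee_pos: [599.5, -198.8, 64.0]
orientation: [-2.129, -2.308, 0.001]
ft_force: [-0.3, -0.5, -1.1]
width: 30.5
grasp_force: 30.0
```

Emit:
servo_tool(
  rows=[
    [0,0,0.042,0.693,0.253,0.025,10],
    [0,0,0.042,0.693,0.253,0.025,10],
    [0,0,0.042,0.693,0.253,0.025,10],
    [0,0,0.042,0.693,0.253,0.025,10],
    [0,0,0.042,0.693,0.253,0.025,10],
    [0,0,0.042,0.693,0.253,0.025,10],
    [0,0,0.042,0.693,0.253,0.025,10],
  ],
)

```text
t: 15.55
ee_pos: [639.3, -59.2, 60.1]
orientation: [2.206, 2.236, -0.0]
ft_force: [0.2, -0.2, -1.4]
width: 30.6
grasp_force: 30.0
```

Emit:
servo_tool(
  rows=[
    [0,0,0,0,0,0.1,10],
    [0,0,0,0,0,0.2,10],
    [0,0,0,0,0,0.25,10],
    [0,0,0,0,0,0.25,10],
    [0,0,0,0,0,0.295,10],
    [0,0,0,0,0,0.295,10],
  ],
)

```text
t: 16.3
ee_pos: [639.5, -57.9, 0.9]
orientation: [2.205, 2.238, 0.0]
ft_force: [-0.3, -0.6, -0.4]
width: 30.5
grasp_force: 30.0
```

Emit:
servo_tool(
  rows=[
    [0,0,0,0,0,0.005,10],
    [0,0,0,0,0,0.008,10],
    [0,0,0,0,0,0.008,10],
  ],
)

```text
t: 16.68
ee_pos: [639.6, -58.0, 0.3]
orientation: [2.204, 2.238, 0.0]
ft_force: [-1.9, 0.3, 5.9]
width: 30.9
grasp_force: 30.0
```

Emit:
servo_tool(
  rows=[
    [0,0,0,0.01,0,-0.003,10],
    [0,0,0,0.02,0,-0.003,10],
    [0,0,0,0.02,0,-0.003,10],
  ],
)

```text
t: 17.05
ee_pos: [639.7, -53.9, 0.4]
orientation: [2.204, 2.238, 0.001]
ft_force: [-0.0, 0.1, 3.1]
width: 30.6
grasp_force: 30.0
```

Emit:
servo_tool(
  rows=[
    [0,0,0,0.005,0,0,10],
    [0,0,0,0.005,0,0,10],
  ],
)

```text
t: 17.3
ee_pos: [639.8, -53.2, 0.4]
orientation: [2.204, 2.238, 0.001]
ft_force: [0.7, -1.3, 4.3]
width: 30.5
grasp_force: 30.0
```

Emit:
servo_tool(
  rows=[
    [0,0,0,0.005,0,0,10],
    [0,0,0,0.005,0,0,10],
  ],
)

```text
t: 17.55
ee_pos: [639.8, -52.2, 0.4]
orientation: [2.204, 2.237, 0.001]
ft_force: [0.9, -4.1, 5.1]
width: 30.7
grasp_force: 30.0
```

Emit:
servo_tool(
  rows=[
    [0,0,0,0.005,0,0,10],
    [0,0,0,0.005,0,0,10],
  ],
)

```text
t: 17.8
ee_pos: [639.7, -51.1, 0.3]
orientation: [2.204, 2.238, 0.001]
ft_force: [0.6, -4.2, 5.6]
width: 30.5
grasp_force: 30.0
```

Emit:
servo_tool(
  rows=[
    [0,0,0,0.005,0,0,10],
    [0,0,0,0.005,0,0,10],
  ],
)

```text
t: 18.05
ee_pos: [639.7, -50.5, 0.4]
orientation: [2.204, 2.237, 0.0]
ft_force: [0.1, -5.5, 6.2]
width: 30.9
grasp_force: 30.0
```

Emit:
servo_tool(
  rows=[
    [0,0,0,0.005,0,0,10],
    [0,0,0,0.005,0,0,10],
  ],
)

```text
t: 18.3
ee_pos: [639.7, -50.5, 0.4]
orientation: [2.203, 2.237, -0.001]
ft_force: [0.2, -9.1, 5.2]
width: 30.8
grasp_force: 30.0
```

```bash
python3 -c "
from h import *
st(); im,d=snap('scene','sc3'); crop(im,170,160,320,250,'c5',s=5)"
```

```text
t 18.3 tcp [ 6.397e+02 -5.050e+01  4.000e-01] psi 0.87 tilt 0.11 q [-0.1   0.7   1.68 -0.    0.76 -0.11] F [ 0.2 -9.1  5.2] w 30.8 g 30.0
```

View pics/c5.png

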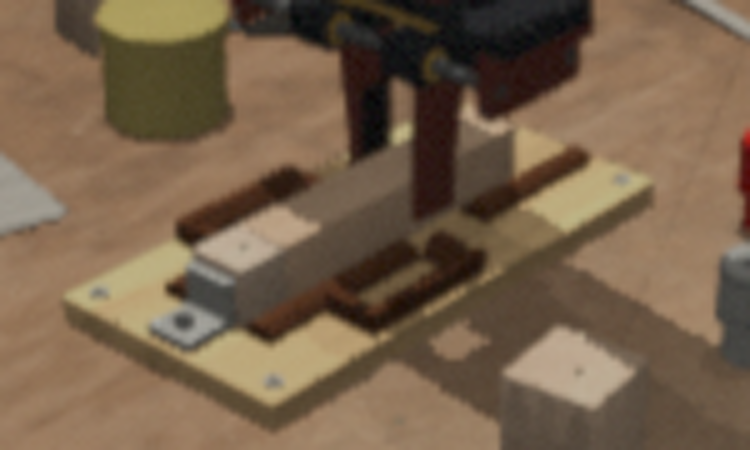

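```bash
python3 -c "
from h import *
plan([639.6,-48.9,.07,.86],[(639.6,-50.5,.07,.86),(639.6,-50.5,100,.86),(620,90,100,-35),(575,270,100,-70.7),(571.2,301,70,-70.7),(571.2,301,12,-70.7)])
"
```

```text
[0, 0, 0.0, -0.008, -0.0, 0.0] rows 1 -> [639.62, -50.5, 0.07, 0.86]
[0, 0, 0.0, 0.0, -0.0, -0.5] rows 2 -> [639.62, -50.5, 100.07, 0.86]
[0, 0, 0.417, 0.704, -0.088, 0.0] rows 4 -> [619.91, 90.02, 100.07, -34.98]
[0, 0, 0.416, 0.609, -0.7, 0.0] rows 4 -> [575.03, 270.08, 100.07, -70.73]
[0, 0, -0.0, 0.033, -0.152, 0.15] rows 1 -> [571.22, 300.95, 70.07, -70.73]
[0, 0, -0.0, -0.0, -0.0, 0.29] rows 1 -> [571.22, 300.95, 12.07, -70.73]
```

Emit:
servo_tool(
  rows=[
    [0,0,0,-0.008,0,0,10],
    [0,0,0,-0.008,0,0,10],
    [0,0,0,-0.008,0,0,46],
    [0,0,0,-0.008,0,0,46],
    [0,0,0,-0.008,0,0,46],
    [0,0,0,-0.008,0,-0.1,46],
    [0,0,0,-0.008,0,-0.3,46],
    [0,0,0,-0.008,0,-0.5,60],
    [0,0,0,-0.008,0,-0.5,80],
    [0,0,0,-0.008,0,-0.5,80],
  ],
)

```text
t: 19.6
ee_pos: [639.1, -50.5, 100.5]
orientation: [2.205, 2.238, 0.0]
ft_force: [-0.8, 0.1, -0.3]
width: 72.6
grasp_force: 0.0
```

Emit:
servo_tool(
  rows=[
    [0,0,0.417,0.704,-0.088,0,80],
    [0,0,0.417,0.704,-0.088,0,80],
    [0,0,0.417,0.704,-0.088,0,80],
    [0,0,0.417,0.704,-0.088,0,80],
    [0,0,0.417,0.704,-0.088,0,80],
  ],
)

```text
t: 20.23
ee_pos: [618.5, 90.2, 98.7]
orientation: [-2.784, -1.453, 0.004]
ft_force: [1.0, 0.3, -0.6]
width: 79.9
grasp_force: 0.0
```

Emit:
servo_tool(
  rows=[
    [0,0,0.416,0.609,-0.7,0,80],
    [0,0,0.416,0.609,-0.7,0,80],
    [0,0,0.416,0.609,-0.7,0,80],
    [0,0,0.416,0.609,-0.7,0,80],
    [0,0,0.416,0.609,-0.7,0,80],
  ],
)

```text
t: 20.85
ee_pos: [574.1, 270.2, 99.3]
orientation: [3.096, 0.531, -0.002]
ft_force: [-0.4, -0.3, -0.5]
width: 80.0
grasp_force: 0.0
```

Emit:
servo_tool(
  rows=[
    [0,0,0,0.033,-0.152,0.15,80],
    [0,0,0,0.033,-0.152,0.15,80],
    [0,0,0,0.033,-0.152,0.15,80],
    [0,0,0,0.033,-0.152,0.15,80],
  ],
)

```text
t: 21.35
ee_pos: [571.7, 299.9, 70.9]
orientation: [-3.097, -0.525, -0.002]
ft_force: [-0.1, 0.1, 0.2]
width: 80.1
grasp_force: 0.0
```

```bash
python3 -c "
from h import *
st(); im,d=snap('top','top4'); P=cloud('top',d)
def obj(nm,u0,v0,u1,v1,zl,zh):
    Q=P[v0:v1,u0:u1].reshape(-1,3);Q=Q[(Q[:,2]>zl)&(Q[:,2]<zh)]
    r=cv2.minAreaRect(Q[:,:2].astype(np.float32)); print(nm,len(Q),'med',Q.mean(0).round(1),'rect',np.round(r[0],1),np.round(r[1],1),round(r[2],2))
obj('cube+bar',230,165,365,200,42,55)
crop(im,120,140,360,240,'c6')"
```

```text
t 21.35 tcp [571.7 299.9  70.9] psi -70.76 tilt 0.06 q [ 0.46  0.61  1.66 -0.    0.88  1.7 ] F [-0.1  0.1  0.2] w 80.1 g 0.0
cube+bar 1024 med [638.  -23.8  45.4] rect [638.4 -21.7] [ 32.8 197.5] 0.67
```

View pics/c6.png

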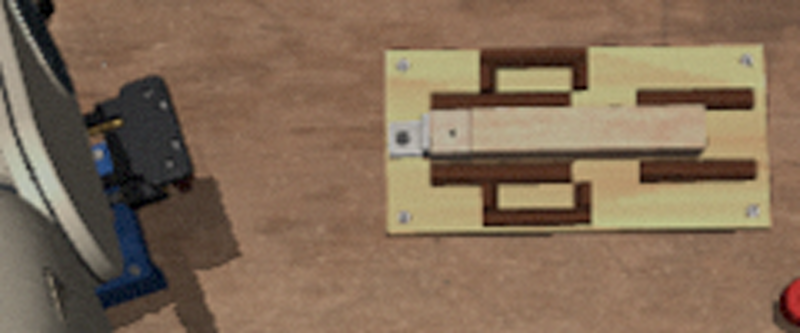

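Emit:
servo_tool(
  rows=[
    [0,0,0,0,0,0.15,80],
    [0,0,0,0,0,0.29,80],
    [0,0,0,0,0,0.29,80],
    [0,0,0,0,0,0.29,20],
    [0,0,0,0,0,0.29,20],
    [0,0,0,0,0,0.29,20],
    [0,0,0,0,0,0.29,20],
    [0,0,0,0,0,0.29,20],
  ],
)

```text
t: 22.4
ee_pos: [571.5, 301.5, 13.1]
orientation: [-3.097, -0.526, -0.002]
ft_force: [-0.9, 2.1, 6.8]
width: 49.4
grasp_force: 30.0
```

Emit:
servo_tool(
  rows=[
    [0,0,0,0,0,-0.1,20],
    [0,0,0,0,0,-0.3,20],
    [0,0,0,0,0,-0.5,20],
    [0,0,0,0,0,-0.5,20],
    [0,0,0,0,0,-0.5,20],
  ],
)

```text
t: 23.02
ee_pos: [570.2, 300.4, 111.5]
orientation: [3.097, 0.526, -0.002]
ft_force: [0.2, -0.2, -2.7]
width: 49.8
grasp_force: 30.0
```

```bash
python3 -c "
from h import *
st(); im,d=snap('scene','sc4'); crop(im,80,170,260,305,'c7',s=4)
j=np.array([638.6,-32.2]); y=np.array([-np.sin(np.radians(.85)),np.cos(np.radians(.85))]); t=j+30*y; print('bore target',t)
plan([571.22,300.95,112.07,-70.73],[(605,150,112,-80),(t[0]+.7,t[1],100,-89.15),(t[0]+.7,t[1],45,-89.15),(t[0]+.7,t[1],27.07,-89.15)])
"
```

```text
t 23.02 tcp [570.2 300.4 111.5] psi -70.73 tilt 0.07 q [ 0.47  0.55  1.64 -0.    0.95  1.7 ] F [ 0.2 -0.2 -2.7] w 49.8 g 30.0
bore target [638.15495737  -2.20330123]
[0, 0, 0.108, -0.09, 0.768, 0.0] rows 3 -> [604.92, 150.02, 112.07, -80.01]
[0, 0, 0.106, 0.035, 0.779, 0.06] rows 3 -> [638.84, -2.21, 100.07, -89.12]
[0, 0, 0.0, 0.0, -0.0, 0.275] rows 1 -> [638.84, -2.21, 45.07, -89.12]
[0, 0, 0.0, 0.0, -0.0, 0.09] rows 1 -> [638.84, -2.21, 27.07, -89.12]
```

View pics/c7.png

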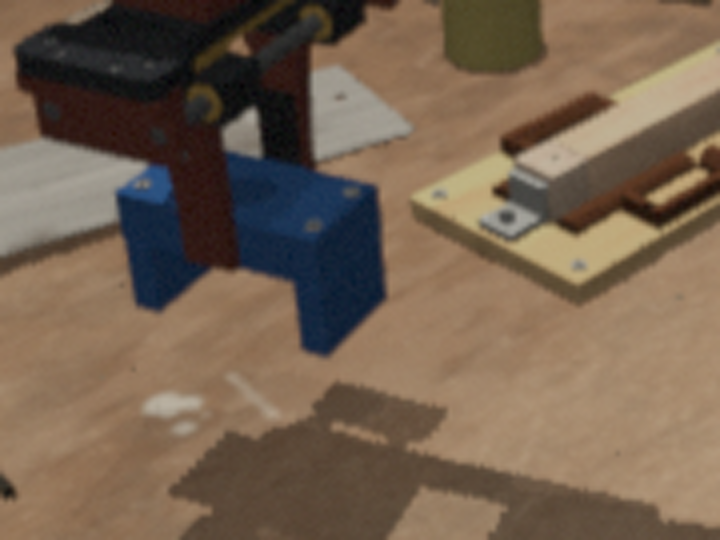

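Emit:
servo_tool(
  rows=[
    [0,0,0.108,-0.09,0.768,0,20],
    [0,0,0.108,-0.09,0.768,0,20],
    [0,0,0.108,-0.09,0.768,0,20],
    [0,0,0.108,-0.09,0.768,0,20],
  ],
)

```text
t: 23.58
ee_pos: [603.8, 147.5, 110.2]
orientation: [3.129, 0.268, -0.005]
ft_force: [1.0, 0.5, -1.8]
width: 49.6
grasp_force: 30.0
```

Emit:
servo_tool(
  rows=[
    [0,0,0.106,0.035,0.779,0.06,20],
    [0,0,0.106,0.035,0.779,0.06,20],
    [0,0,0.106,0.035,0.779,0.06,20],
    [0,0,0.106,0.035,0.779,0.06,20],
    [0,0,0.106,0.035,0.779,0.06,20],
    [0,0,0.106,0.035,0.779,0.06,20],
  ],
)

```text
t: 24.32
ee_pos: [638.1, -0.6, 99.8]
orientation: [-3.141, -0.027, 0.001]
ft_force: [0.5, -0.2, -2.3]
width: 49.7
grasp_force: 30.0
```

Emit:
servo_tool(
  rows=[
    [0,0,0,0,0,0.1,20],
    [0,0,0,0,0,0.2,20],
    [0,0,0,0,0,0.275,20],
    [0,0,0,0,0,0.275,20],
    [0,0,0,0,0,0.275,20],
  ],
)

```text
t: 24.95
ee_pos: [638.8, -2.3, 45.1]
orientation: [-3.141, -0.024, -0.0]
ft_force: [0.4, -0.3, -2.3]
width: 49.8
grasp_force: 30.0
```

```bash
python3 -c "
from h import *
st(); im,d=snap('scene','sc5'); crop(im,170,120,320,245,'c8',s=4.5)"
```

```text
t 24.95 tcp [638.8  -2.3  45.1] psi -89.13 tilt 0.01 q [-0.02  0.64  1.68  0.    0.83  1.53] F [ 0.4 -0.3 -2.3] w 49.8 g 30.0
```

View pics/c8.png

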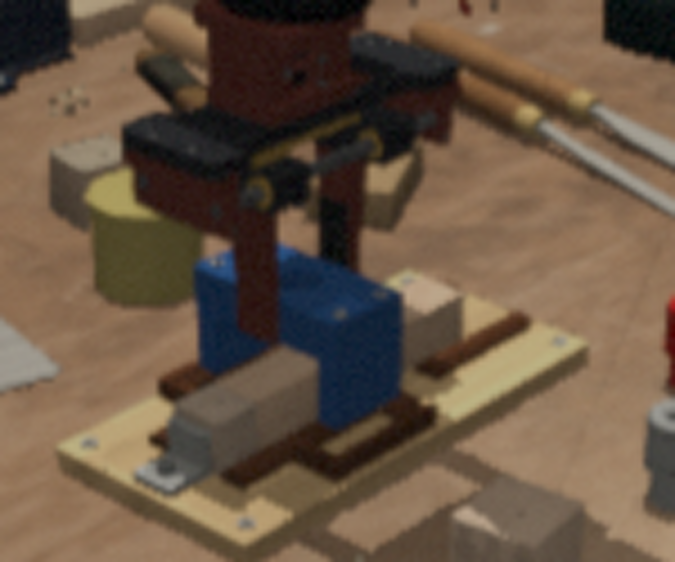

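Emit:
servo_tool(
  rows=[
    [0,0,0,0,0,0.02,20],
    [0,0,0,0,0,0.04,20],
    [0,0,0,0,0,0.06,20],
    [0,0,0,0,0,0.06,20],
  ],
)

```text
t: 25.5
ee_pos: [638.8, -1.9, 32.9]
orientation: [-3.141, -0.024, -0.001]
ft_force: [1.2, 1.5, -3.7]
width: 50.0
grasp_force: 30.0
```

Emit:
servo_tool(
  rows=[
    [0,0,0,0,0,0.01,20],
    [0,0,0,0,0,0.02,20],
    [0,0,0,0,0,0.025,20],
    [0,0,0,0,0,0.025,20],
  ],
)

```text
t: 26.0
ee_pos: [638.5, -1.9, 28.2]
orientation: [-3.141, -0.024, 0.0]
ft_force: [-0.5, 4.3, 1.1]
width: 49.3
grasp_force: 30.0
```

Emit:
servo_tool(
  rows=[
    [0,0,0,0,0,0.005,20],
    [0,0,0,0,0,0.007,20],
    [0,0,0,0,0,0.007,20],
  ],
)

```text
t: 26.38
ee_pos: [638.5, -1.9, 28.1]
orientation: [-3.141, -0.024, -0.0]
ft_force: [-4.7, 4.7, 12.3]
width: 49.9
grasp_force: 30.0
```

```bash
python3 -c "
from h import *
plan([638.84,-2.21,26.67,-89.12],[(638.84,-2.21,27.9,-89.12),(638.84,-2.21,120,-89.12),(540,-100,110,-65),(437.2,-199.5,70,-40),(437.2,-199.5,2,-40)])
"
```

```text
[0, 0, 0.0, 0.0, 0.0, -0.006] rows 0 -> [638.84, -2.21, 27.87, -89.12]
[0, 0, 0.0, 0.0, 0.0, -0.461] rows 2 -> [638.84, -2.21, 120.07, -89.12]
[0, 0, -0.281, -0.502, 0.481, 0.05] rows 3 -> [539.93, -99.94, 110.07, -64.97]
[0, 0, -0.291, -0.676, 0.234, 0.2] rows 3 -> [437.23, -199.55, 70.07, -39.96]
[0, 0, 0.0, 0.0, -0.0, 0.34] rows 2 -> [437.23, -199.55, 2.07, -39.96]
```

Emit:
servo_tool(
  rows=[
    [0,0,0,0,0,-0.006,20],
    [0,0,0,0,0,-0.006,70],
    [0,0,0,0,0,-0.006,70],
    [0,0,0,0,0,-0.006,70],
    [0,0,0,0,0,-0.1,70],
    [0,0,0,0,0,-0.3,70],
    [0,0,0,0,0,-0.467,70],
    [0,0,0,0,0,-0.467,70],
  ],
)

```text
t: 27.38
ee_pos: [641.1, -2.4, 124.4]
orientation: [3.141, 0.024, 0.011]
ft_force: [-0.0, -0.4, -0.8]
width: 69.9
grasp_force: 0.0
```

Emit:
servo_tool(
  rows=[
    [0,0,-0.281,-0.502,0.481,0.05,55],
    [0,0,-0.281,-0.502,0.481,0.05,55],
    [0,0,-0.281,-0.502,0.481,0.05,55],
    [0,0,-0.281,-0.502,0.481,0.05,55],
  ],
)

```text
t: 27.88
ee_pos: [538.5, -100.7, 109.8]
orientation: [-3.067, -0.677, 0.002]
ft_force: [-0.4, 0.2, -0.8]
width: 55.2
grasp_force: 0.0
```

Emit:
servo_tool(
  rows=[
    [0,0,-0.291,-0.676,0.234,0.2,55],
    [0,0,-0.291,-0.676,0.234,0.2,55],
    [0,0,-0.291,-0.676,0.234,0.2,55],
    [0,0,-0.291,-0.676,0.234,0.2,55],
    [0,0,-0.291,-0.676,0.234,0.2,55],
    [0,0,-0.291,-0.676,0.234,0.2,55],
  ],
)

```text
t: 28.62
ee_pos: [438.4, -199.0, 70.4]
orientation: [2.846, 1.329, 0.001]
ft_force: [0.3, -0.3, 0.4]
width: 55.0
grasp_force: 0.0
```

```bash
python3 -c "
from h import *
st(); im,d=snap('top','top5'); P=cloud('top',d)
def obj(nm,u0,v0,u1,v1,zl,zh):
    Q=P[v0:v1,u0:u1].reshape(-1,3);Q=Q[(Q[:,2]>zl)&(Q[:,2]<zh)]
    r=cv2.minAreaRect(Q[:,:2].astype(np.float32)); print(nm,len(Q),'med',Q.mean(0).round(1),'rect',np.round(r[0],1),np.round(r[1],1),round(r[2],2))
obj('bridge',230,145,310,220,66,90)
obj('bar',230,165,365,200,42,55)
# same-camera reference: bore pixel centroid vs plate
crop(im,250,140,310,220,'c9',s=7)
d2=cv2.imread('pics/top0.png')
h=cv2.cvtColor(im,cv2.COLOR_RGB2HSV)
b=((h[...,0]>100)&(h[...,0]<125)&(h[...,1]>150)).astype(np.uint8)[140:220,250:310]
c,_=cv2.findContours(b,cv2.RETR_CCOMP,cv2.CHAIN_APPROX_NONE)
for k in c:
    if cv2.contourArea(k)>20: print(cv2.contourArea(k),(np.array(cv2.minEnclosingCircle(k)[0])+[250,140]).round(1),cv2.minEnclosingCircle(k)[1])
"
```

```text
t 28.62 tcp [ 438.4 -199.    70.4] psi -39.93 tilt 0.07 q [-0.45  0.42  2.03  0.    0.7   0.25] F [ 0.3 -0.3  0.4] w 55.0 g 0.0
bridge 862 med [638.2  -3.6  74.2] rect [639.   -3.7] [100.9  49.9] 0.95
bar 839 med [637.1 -28.9  45.7] rect [621.5 -22.2] [ 65.3 197.7] 1.17
854.0 [281.  177.5] 24.622243881225586
23.5 [275. 193.] 3.1623775959014893
23.5 [288. 193.] 3.1623775959014893
107.5 [281.4 176. ] 6.690639019012451
```

View pics/c9.png

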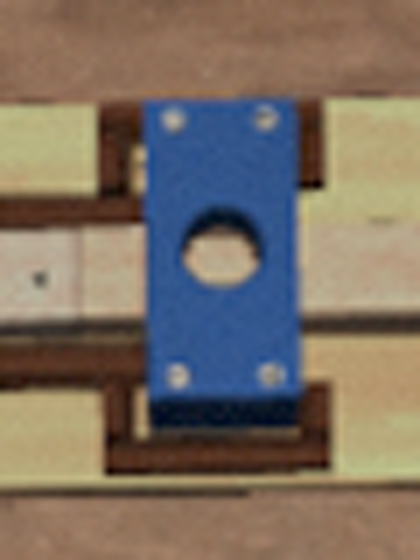

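```bash
python3 -c "
from h import *
c=ctrl.camera_info('top');K=np.array(c['intrinsics']);R=np.array(c['R']);t=np.array(c['t'])
def bp(u,v,z):
    r=R.T@np.linalg.inv(K)@[u,v,1]; o=-R.T@t; return (o+r*(z-o[2])/r[2])
im=np.load('top5.npz')['im'];S=8
def cen(mask,u0,v0):
    k,_=cv2.findContours(mask,cv2.RETR_CCOMP,cv2.CHAIN_APPROX_NONE)
    for a in k:
        if 800<cv2.contourArea(a)<20000:
            e=cv2.fitEllipse(a); print('  ',cv2.contourArea(a),np.round(e[1],1)); yield (np.array(e[0])+.5)/S-.5+[u0,v0]
def up(im,u0,v0,u1,v1): return cv2.cvtColor(cv2.resize(im[v0:v1,u0:u1],None,fx=S,fy=S,interpolation=cv2.INTER_CUBIC),cv2.COLOR_RGB2HSV)
h=up(im,268,162,296,190); m=((h[...,0]>100)&(h[...,0]<125)&(h[...,1]>140)&(h[...,2]>75)).astype(np.uint8)
for p in cen(1-m,268,162): print('bore',p,bp(*p,75))
h=up(np.load('top0.npz')['im'],352,250,386,280); m=((h[...,0]>18)&(h[...,0]<35)&(h[...,1]>110)).astype(np.uint8)
for p in cen(m,352,250): print('brass',p,bp(*p,52))
"
```

```text
6769.5 [92.4 93.7]
bore [281.17171764 175.43142033] [636.84847321  -2.70383046  75.        ]
   6882.5 [ 34.5 299.7]
bore [293.49621582 175.00998688] [637.7866206  -30.85405307  75.        ]
   5707.5 [ 27.8 354. ]
bore [269.18166387 176.77807236] [633.74077889  24.67282059  75.        ]
   9842.0 [110.4 114. ]
brass [367.75186539 264.09450436] [ 436.01434404 -198.20985767   52.        ]
   802.0 [30.7 33.6]
brass [367.98151779 264.05502224] [ 436.10238713 -198.73295333   52.        ]
```

```bash
python3 -c "
from h import *
plan([437.23,-199.55,70.07,-39.96],[(438,-198,40,-39.96),(438,-198,2,-39.96),(438,-198,110,-39.96),(540,-100,115,-39.96),(639.3,-2.1,100,-39.96),(639.3,-2.1,82,-39.96)])
"
```

```text
[0, 0, 0.0, 0.008, -0.002, 0.15] rows 1 -> [437.95, -198.07, 40.07, -39.96]
[0, 0, 0.0, 0.0, -0.0, 0.19] rows 1 -> [437.95, -198.07, 2.07, -39.96]
[0, 0, 0.0, 0.0, -0.0, -0.54] rows 2 -> [437.95, -198.07, 110.07, -39.96]
[0, 0, 0.0, 0.704, 0.076, -0.025] rows 3 -> [540.03, -99.91, 115.07, -39.96]
[0, 0, 0.0, 0.694, 0.066, 0.075] rows 3 -> [639.29, -2.0, 100.07, -39.96]
[0, 0, 0.0, -0.0, 0.0, 0.09] rows 1 -> [639.29, -2.0, 82.07, -39.96]
```

Emit:
servo_tool(
  rows=[
    [0,0,0,0.008,-0.002,0.15,55],
    [0,0,0,0.008,-0.002,0.15,55],
    [0,0,0,0.008,-0.002,0.34,55],
    [0,0,0,0.008,-0.002,0.34,55],
    [0,0,0,0.008,-0.002,0.34,55],
    [0,0,0,0.008,-0.002,0.34,10],
    [0,0,0,0.008,-0.002,0.34,10],
    [0,0,0,0.008,-0.002,0.34,10],
    [0,0,0,0.008,-0.002,0.34,10],
    [0,0,0,0.008,-0.002,0.34,10],
  ],
)

```text
t: 29.92
ee_pos: [438.1, -198.3, 2.7]
orientation: [2.846, 1.328, 0.001]
ft_force: [-1.2, 0.2, 7.0]
width: 31.3
grasp_force: 30.0
```

Emit:
servo_tool(
  rows=[
    [0,0,0,0,0,-0.1,10],
    [0,0,0,0,0,-0.3,10],
    [0,0,0,0,0,-0.54,10],
    [0,0,0,0,0,-0.54,10],
    [0,0,0,0,0,-0.54,10],
  ],
)

```text
t: 30.55
ee_pos: [437.1, -197.8, 109.5]
orientation: [-2.846, -1.328, 0.001]
ft_force: [0.3, 0.3, -1.8]
width: 31.7
grasp_force: 30.0
```

Emit:
servo_tool(
  rows=[
    [0,0,0,0.704,0.076,-0.025,10],
    [0,0,0,0.704,0.076,-0.025,10],
    [0,0,0,0.704,0.076,-0.025,10],
    [0,0,0,0.704,0.076,-0.025,10],
  ],
)

```text
t: 31.05
ee_pos: [538.8, -99.2, 113.4]
orientation: [-2.844, -1.331, 0.004]
ft_force: [-0.3, -0.0, 0.1]
width: 31.7
grasp_force: 30.0
```

Emit:
servo_tool(
  rows=[
    [0,0,0,0.694,0.066,0.075,10],
    [0,0,0,0.694,0.066,0.075,10],
    [0,0,0,0.694,0.066,0.075,10],
    [0,0,0,0.694,0.066,0.075,10],
    [0,0,0,0.694,0.066,0.075,10],
    [0,0,0,0.694,0.066,0.075,10],
    [0,0,0,0.694,0.066,0.075,10],
  ],
)

```text
t: 31.92
ee_pos: [638.6, -2.9, 100.4]
orientation: [2.847, 1.327, 0.0]
ft_force: [-0.2, -0.4, -1.3]
width: 31.3
grasp_force: 30.0
```

```bash
python3 -c "
from h import *
st(); im,d=snap('scene','sc6'); crop(im,190,110,290,230,'c10',s=5)"
```

```text
t 31.93 tcp [638.6  -2.9 100.4] psi -40.03 tilt 0.01 q [-0.02  0.56  1.66 -0.    0.92  0.68] F [-0.2 -0.4 -1.3] w 31.3 g 30.0
```

View pics/c10.png

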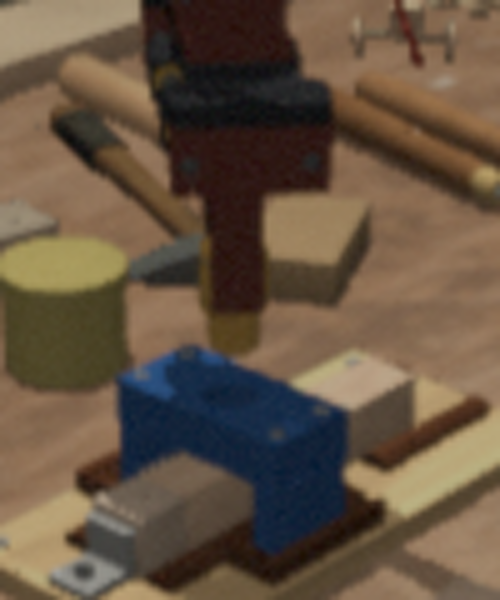

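Emit:
servo_tool(
  rows=[
    [0,0,0,0,0,0.05,10],
    [0,0,0,0,0,0.1,10],
    [0,0,0,0,0,0.11,10],
    [0,0,0,0,0,0.11,10],
  ],
)

```text
t: 32.48
ee_pos: [638.8, -2.0, 77.6]
orientation: [-2.846, -1.329, 0.001]
ft_force: [-0.5, -0.2, -0.4]
width: 31.4
grasp_force: 30.0
```

Emit:
servo_tool(
  rows=[
    [0,0,0,0,0,0.005,10],
    [0,0,0,0,0,0.01,10],
    [0,0,0,0,0,0.015,10],
    [0,0,0,0,0,0.015,10],
  ],
)

```text
t: 32.98
ee_pos: [639.0, -2.1, 75.1]
orientation: [-2.847, -1.329, 0.0]
ft_force: [0.6, -0.7, -1.7]
width: 31.3
grasp_force: 30.0
```

Emit:
servo_tool(
  rows=[
    [0,0,0,0,0,0.005,10],
    [0,0,0,0,0,0.01,10],
    [0,0,0,0,0,0.015,10],
    [0,0,0,0,0,0.015,10],
  ],
)

```text
t: 33.48
ee_pos: [639.0, -2.1, 72.0]
orientation: [2.847, 1.329, 0.0]
ft_force: [-0.1, -0.7, -2.0]
width: 31.1
grasp_force: 30.0
```

Emit:
servo_tool(
  rows=[
    [0,0,0,0,0,0.005,10],
    [0,0,0,0,0,0.01,10],
    [0,0,0,0,0,0.01,10],
  ],
)

```text
t: 33.85
ee_pos: [639.0, -2.1, 70.0]
orientation: [2.847, 1.329, 0.0]
ft_force: [-0.1, -1.0, -1.5]
width: 31.3
grasp_force: 30.0
```

Emit:
servo_tool(
  rows=[
    [0,0,0,0,0,0.01,10],
    [0,0,0,0,0,0.02,10],
    [0,0,0,0,0,0.03,10],
    [0,0,0,0,0,0.03,10],
  ],
)

```text
t: 34.35
ee_pos: [639.0, -2.0, 63.9]
orientation: [-2.847, -1.329, 0.0]
ft_force: [0.9, 0.7, -1.6]
width: 31.1
grasp_force: 30.0
```

Emit:
servo_tool(
  rows=[
    [0,0,0,0,0,0.01,10],
    [0,0,0,0,0,0.02,10],
    [0,0,0,0,0,0.03,10],
    [0,0,0,0,0,0.03,10],
  ],
)

```text
t: 34.85
ee_pos: [639.0, -2.1, 57.9]
orientation: [-2.847, -1.329, 0.0]
ft_force: [0.8, 0.4, -2.1]
width: 31.3
grasp_force: 30.0
```

Emit:
servo_tool(
  rows=[
    [0,0,0,0,0,0.005,10],
    [0,0,0,0,0,0.01,10],
    [0,0,0,0,0,0.013,10],
    [0,0,0,0,0,0.013,10],
  ],
)

```text
t: 35.35
ee_pos: [639.0, -2.0, 55.8]
orientation: [2.847, 1.329, 0.0]
ft_force: [-0.7, 0.3, 3.9]
width: 31.5
grasp_force: 30.0
```

Emit:
servo_tool(
  rows=[
    [0,0,0,0,0,0.005,10],
    [0,0,0,0,0,0.005,10],
    [0,0,0,0,0,0,60],
    [0,0,0,0,0,0,60],
    [0,0,0,0,0,0,60],
    [0,0,0,0,0,-0.1,60],
    [0,0,0,0,0,-0.3,60],
    [0,0,0,0,0,-0.5,60],
    [0,0,0,0,0,-0.5,60],
  ],
)

```text
t: 36.48
ee_pos: [641.9, -2.1, 160.5]
orientation: [2.844, 1.327, 0.011]
ft_force: [0.3, 0.3, -0.6]
width: 59.7
grasp_force: 0.0
```

Emit:
servo_tool(
  rows=[
    [0,0,0,-0.9,-0.5,0,60],
    [0,0,0,-0.9,-0.5,0,60],
    [0,0,0,-0.9,-0.5,0,60],
    [0,0,0,-0.9,-0.5,0,60],
    [0,0,0,-0.9,-0.5,0,60],
    [0,0,0,-0.9,-0.5,0,60],
  ],
)

```text
t: 37.22
ee_pos: [448.8, -75.7, 155.9]
orientation: [2.846, 1.328, 0.003]
ft_force: [0.4, 1.2, 0.3]
width: 60.0
grasp_force: 0.0
```

```bash
python3 -c "
from h import *
st(); im,d=snap('top','top7'); im2,_=snap('scene','sc7'); P=cloud('top',d)
def obj(nm,u0,v0,u1,v1,zl,zh):
    Q=P[v0:v1,u0:u1].reshape(-1,3);Q=Q[(Q[:,2]>zl)&(Q[:,2]<zh)]
    r=cv2.minAreaRect(Q[:,:2].astype(np.float32)); print(nm,len(Q),'med',Q.mean(0).round(1),'rect',np.round(r[0],1),np.round(r[1],1),round(r[2],2))
obj('bridge',230,145,310,220,66,90)
obj('bush',230,145,310,220,95,130)
a=cv2.resize(im[150:215,225:355],(600,300),interpolation=2);b=cv2.resize(im2[130:250,170:330],(600,300*3//2),interpolation=2)
cv2.imwrite('pics/f.png',np.vstack([a,b])[...,::-1][:600] if False else cv2.resize(np.vstack([a,b]),None,fx=.8,fy=.8)[...,::-1])"
```

```text
t 37.23 tcp [448.8 -75.7 155.9] psi -39.95 tilt 0.11 q [-0.19  0.23  2.03  0.    0.88  0.5 ] F [0.4 1.2 0.3] w 60.0 g 0.0
bridge 767 med [636.5  -3.5  74.5] rect [638.9  -4.1] [100.7  50.1] 0.45
bush 170 med [637.4  -3.9 103. ] rect [638.2  -4. ] [31.5 31.1] 57.79
```

View pics/f.png

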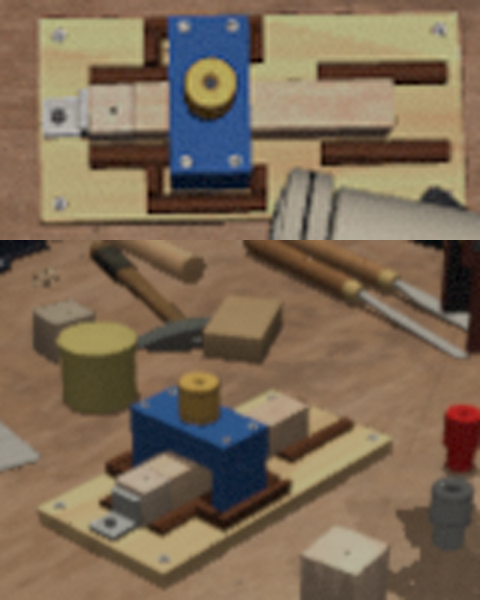

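Everything is in place: the cube is against the stop, the bar against the cube, the bridge down (plate top at 75), and the bushing home (top measured at about 103–105, home is 105). Handing in.

```bash
python3 -c "
from h import *
print(ctrl.close_job())"
```

```text
the job is handed in; nothing more can be done
None
```

I set up the jig as asked and handed the job in at about 37 s of the 117 s: cube against the stop, bar against the cube, bridge down in its sockets, brass bushing home in the bore; the steel bushing and tall block were left alone.

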